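Cross the analyser of a glass strain viewer and bring in the tint plate

TASK

The strain viewer is being set up to check the beaker on its lamp stage: with the fingertips, gently push the lever of the analyser ring round until the ring's pointer stands exactly opposite the small settable index on the scale, and then push the tint-plate slide, the flat slide with an upturned tab at the head's left, fully home into the head. Only push: do not pinch, grip or lift anything; leave the index as it is set, and leave the beaker, the other glassware and the stopper where they stand.

Things in the scene. Friction and masses are not known exactly. Their poses are not given: they have to be found in the camera images.
- viewer: the strain viewer, fixed to the bench: white lamp house 200 x 164 mm and 51 mm high, a steel column at its back that carries a round black head (160 mm across, z 145 to 175 mm) over the stage. Origin: on the bench, under the vertical axis of the head and of the analyser ring. Its -x axis is the front (scale side, roughly towards the robot), +y its left as seen by a person in front of it, z up.
- analyser (a joint): turn of the analyser ring (aluminium ring 124 mm across with dark glass, on top of the head, top at z 186 mm) about the vertical axis, in rad: 0 when the pointer looks to the viewer's -x, growing counter-clockwise seen from above (the front goes to the right as seen by a person in front of it); range -1.1 to 1.0. It starts at a lower value than the index. Stiff with friction (about 1 N at the lever pin), it stays where it is left.
- index (a joint): turn of the settable index (steel rider with a thumbscrew on the head's rim, top at z 181 mm) in the same measure as the analyser: when both values are equal the pointer faces the index. To be left alone.
- tint_slide (a joint): travel of the tint-plate slide in m: it enters the head at its front left, 1.1 rad clockwise (seen from above) from the viewer's -x direction; 0 is drawn out, 0.040 fully home (at its stop). Friction about 1.2 N.
- lever_pin (a point): middle of the upright aluminium pin at the end of the analyser lever: 14 mm across, from z 183 to 226 mm (this point at 206 mm), 105 mm from the axis, 1.35 rad counter-clockwise of the pointer. The lever itself is a 7 mm rod at z 184.5 to 191.5 mm. The pin is pushed sideways.
- pointer (a point): tip of the small pointer on the edge of the analyser ring, 68 mm from the axis, z 178 mm
- index_tip (a point): inner tip of the settable index, 68 mm from the axis, z 178 mm; the pointer tip comes to the same spot when set
- slide_tab (a point): the upright tab at the outer end of the tint-plate slide: 38 mm wide, 5 mm thick, from z 157 to 191 mm; this point is midway in its width and thickness at z 178 mm, 125 mm from the axis when drawn out and 85 mm when home. The tab's x axis points inward, along the push.
- beaker: glass beaker 54 mm across, 70 mm high, loose on the stage (z 53 mm) under the head; origin at its bottom. To be left alone.
- flask: conical flask 63 mm across, 105 mm high, loose on the bench; origin at its bottom. To be left alone.
- round_flask: stoppered round flask 60 mm across, 148 mm high, loose on the bench; origin at its bottom. To be left alone.
- stopper: black rubber stopper 22 mm across, 21 mm high, loose on the bench; origin at its bottom. To be left alone.

How it is judged (in metres and radians):
On the way, in this order (a step that is already met when the one before it is completed fails the run):
1. the pointer stands opposite the index (tips within 3.5 mm, about 3 degrees) and is at rest, the tint slide still drawn out (horizontal distance between pointer and index_tip below 0.0035 m and velocity of joint analyser between -0.03 and 0.03 rad/s and value of joint tint_slide below 0.02 m), for 0.3 s.
2. the tint slide is home (value of joint tint_slide above 0.038 m), for 0.2 s.
At the end, for the whole second after the job is handed in: The pointer tip and the index tip lie within 3.5 mm of one another (about 3 degrees) with the ring at rest, the tint slide is home to within 2 mm, the index has not been shifted (2 mm), and the beaker stands where it stood (8 mm) (horizontal distance between pointer and index_tip below 0.0035 m and value of joint tint_slide above 0.038 m and velocity of joint analyser between -0.02 and 0.02 rad/s and distance of index_tip from where it was at the start of the episode below 0.002 m and distance of beaker from where it was at the start of the episode below 0.008 m and angle between beaker's own z axis and vertical below 0.1 rad); the robot touches nothing.
It fails at once if the settable index was shifted by more than 2 mm (distance of index_tip from where it was at the start of the episode above 0.002 m).
It fails at once if the lever pin was gripped between the fingers or pressed on from above instead of pushed from the side (horizontal distance between the grasp point and lever_pin below 0.009 m and contact force between the fingers and viewer above 0.5 N).
It fails at once if the tab of the slide was gripped across its thickness instead of pushed (x of the grasp point in the frame of slide_tab between -0.006 and 0.006 m and horizontal distance between the grasp point and slide_tab below 0.03 m and contact force between the fingers and viewer above 0.5 N).
It fails at once if the viewer was pushed harder than 40 N (contact force between any of the arm, the fingers and viewer above 40 N).
It fails at once if the beaker (8 mm), the other glassware or the stopper (10 mm) was shifted, lifted or tipped (distance of beaker from where it was at the start of the episode above 0.008 m or angle between beaker's own z axis and vertical above 0.15 rad or distance of any of flask, round_flask, stopper from where it was at the start of the episode above 0.01 m).
It also fails if it takes over 51 s, if anything falls off the work surface, if the arm or the gripper's body presses on something with over 40 N, if the wrist force passes 120 N, or if a joint passes its speed limit or range.

ROBOT

A 6-joint arm with a two-finger parallel gripper is mounted at the origin on a cart in front of the work surface, level with it; the furniture and walls round the work are solid. World frame = base frame: x ahead of the robot, y to its left, z up, the work surface at z = 0. Lengths are in m, angles in degrees, forces in N, time in s.
With the tool pointing down it reaches from about 0.3 to 0.775 m from the base axis. Payload 14.6 kg.
Tool frame: the origin (TCP) lies midway between the tips of the shut fingers; the grasp point (between the pads) lies grip_point_offset behind it (grip_point_offset is the distance from the TCP to the grasp point, in m); z points along the fingers, y is the line along which they close (so a half turn about z gives the same grasp; the last joint's range is limited). The gripper opens to 94 mm and grips with 3 to 60 N. Pads are 16 mm wide; open, the fingers measure 119 mm over their backs; the gripper's body (75 mm by 177 mm) begins 78 mm behind the grasp point.
Start: joints at [-80.707, 17.183, 87.147, -0, 75.671, -3.816], TCP at [0.125, -0.536, 0.205] pointing down, gripper open.
Joint ranges: [-173.82, 173.82], [-45.26, 126.66], [13.44, 144.39], [-59.66, 239.66], [0, 175.72], [-146.38, 146.38]. Speed limits (degrees/s): [127.2, 127.2, 147.25, 180, 180, 180].

INTERFACE

Orientations are given as a 3x3 rotation matrix whose columns are the frame's x, y, z axes.
In Python, from workcell import * gives the robot as it stands.
- The arm moves only by the tool apply_moves, never from a script. Its argument "targets" is a list of rows, each a list of 4 numbers: the shift along the tool's x, y, z in m, then the turn about the tool's z in degrees. In form: [[dx, dy, dz, twist], ...]. A call has exactly 10 rows; each row is the pose to reach, as a shift and turn from the pose commanded when the call began, along the tool's axes at that moment; what a row does not reach only later rows make up. A row lasts 1/10 s, in which the tool goes at most 50 mm and 8.59 degrees, less where a joint would pass 70% of its speed; a pose out of reach is approached as far as the arm can. A call with a gripper value outside its range is refused whole. "gripper" is the opening, from 0 (shut) to 1 (fully open), set as the call begins (left out, the last holds). The fingers move at their own pace and stop on an object; the grip force is fixed at half the most. Time passes only in rows, so rows that repeat a pose let the fingers close, or fill a call up. It gives the time, the measured TCP pose, the force, the opening and the grip force at its end, in the units of the state.
- get_state(): the state, without advancing time (a new reading comes with each control period).
- snapshot(name): name is "scene" or "side" or "wrist"; returns the picture (384x512x3 uint8, red, green, blue); there is no depth.
- calibration(name): a dict with "camera_matrix" (3x3 intrinsics, pixels), "dist" ([k1, k2, p1, p2, k3] as OpenCV has them; the pictures are not rectified), "T" (4x4, takes a point from camera to world coordinates). Camera axes: x right, y down, z forward; pixel columns grow to the right and rows downward; lengths in m; the calibration is good to about 2 mm. A picture is of the moment at which its call begins: read the wrist's pose just before it. calibration takes no time and is no camera call; for the wrist camera it gives the pose at the moment of the call.
- finish_job(): hands the job in; it is judged then, once.
The state is a dict: "t": time; "qpos": joint angles; "qd": joint speeds; "tau": joint torques, N m; "eef_pos": TCP position; "eef_rot": TCP orientation; "wrist_force": force on the tool from outside, world axes, zero at the start; "ft_torque": the same for the moment, N m; "opening": opening from 0.0 (shut) to 1.0 (fully open); "grasp_force": force on a finger pad.
Only numpy, scipy, OpenCV 4.12 (cv2) and the standard library are available. Lean on these libraries where they do the work, as an engineer would, in place of code of your own. Each camera call takes 0.05 s, during which the arm holds its last target. There are 200 camera calls.

## Working session

There is one attempt and no reset: what is moved stays moved. The work goes in short steps, Python scripts to look and compute and a tool call to move; the robot and the scene stay as the last step left them, time stands still between calls to the robot, and variables do not carry over. Pictures are saved under pics/ and viewed, at most 10 in all, crops included, and the job is handed in when it is done.

Besides the shell and the picture viewer there is one more tool, called after "Request:" as a command line: name --pt "numbers of a row" for each row, then --argument value for the rest. apply_moves: Moves the arm, as the interface text tells. Its arguments: {"type":"object","properties":{"targets":{"type":"array"},"gripper":{"type":"number"}},"required":["targets"]}

```bash
mkdir -p pics
python3 - <<'E'
from workcell import *
import cv2,numpy as np
s=get_state();print(s['t'],s['eef_pos'],np.round(s['eef_rot'],3).tolist(),s['opening']);print(grip_point_offset if 'grip_point_offset' in globals() else '', [k for k in s])
for n in ("scene","side","wrist"):
    im=snapshot(n);cv2.imwrite(f"pics/{n}0.png",im[:,:,::-1])
    c=calibration(n);print(n,np.round(c['T'],3).tolist(),np.round(c['camera_matrix'],1).tolist(),c['dist'])
E
```

```text
0.0 [ 0.12469015 -0.53539174  0.20487634] [[0.974, 0.227, -0.0], [0.227, -0.974, 0.001], [0.0, -0.001, -1.0]] 1.0004327908803512
0.0188 ['t', 'qpos', 'qd', 'tau', 'eef_pos', 'eef_rot', 'wrist_force', 'ft_torque', 'grasp_force', 'opening']
scene [[-0.991, -0.103, 0.081, 0.426], [-0.131, 0.769, -0.626, 0.749], [0.002, -0.631, -0.776, 1.183], [0.0, 0.0, 0.0, 1.0]] [[470.2, 0.0, 258.1], [0.0, 470.2, 192.0], [0.0, 0.0, 1.0]] [-0.15460115  0.          0.          0.          0.        ]
side [[-0.999, -0.025, 0.045, 0.493], [-0.051, 0.445, -0.894, 0.692], [0.002, -0.895, -0.445, 0.518], [0.0, 0.0, 0.0, 1.0]] [[349.3, 0.0, 255.4], [0.0, 349.3, 188.8], [0.0, 0.0, 1.0]] [-0.00164315  0.          0.          0.          0.        ]
wrist [[0.227, -0.933, -0.281, 0.206], [-0.974, -0.218, -0.064, -0.518], [-0.001, 0.288, -0.958, 0.385], [0.0, 0.0, 0.0, 1.0]] [[298.0, 0.0, 252.3], [0.0, 298.0, 189.0], [0.0, 0.0, 1.0]] [-0.07338486  0.          0.          0.          0.        ]
```

View pics/scene0.png

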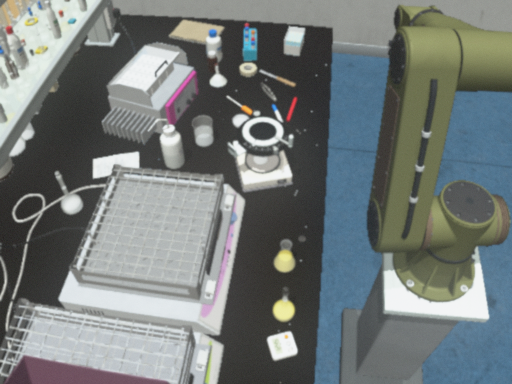

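View pics/side0.png

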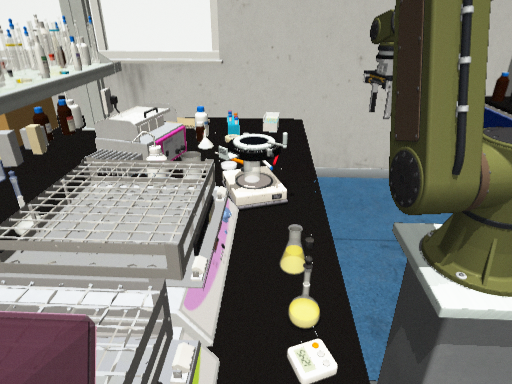

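The scene view shows the viewer with its ring at about (263,131) and its front towards the robot (image right). I'll enlarge both views.

```bash
cat > h.py <<'E'
from workcell import *
import cv2,numpy as np
def ray(c,uv):
    p=cv2.undistortPoints(np.array([[uv]],float),np.array(c['camera_matrix']),np.array(c['dist']))[0,0]
    T=np.array(c['T']);return T[:3,3],T[:3,:3]@np.r_[p,1]
def onz(c,uv,z):
    o,d=ray(c,uv);return o+d*(z-o[2])/d[2]
def proj(c,P):
    T=np.linalg.inv(np.array(c['T']));P=np.atleast_2d(P)
    return cv2.projectPoints(P@T[:3,:3].T+T[:3,3],np.zeros(3),np.zeros(3),np.array(c['camera_matrix']),np.array(c['dist']))[0][:,0]
E
python3 - <<'E'
from h import *
a=cv2.imread('pics/scene0.png')[100:200,215:305];b=cv2.imread('pics/side0.png')[120:215,210:300]
a=cv2.resize(a,(540,600),interpolation=cv2.INTER_CUBIC)[:, :]
cv2.imwrite('pics/a.png',a);b=cv2.resize(b,None,fx=6,fy=6,interpolation=cv2.INTER_CUBIC)
cv2.imwrite('pics/b.png',b)
print(onz(calibration('scene'),(263,131),.186),onz(calibration('side'),(257,142),.186))
E
```

```text
[ 0.54690255 -0.29631293  0.186     ] [ 0.53712426 -0.28097184  0.186     ]
```

View pics/a.png

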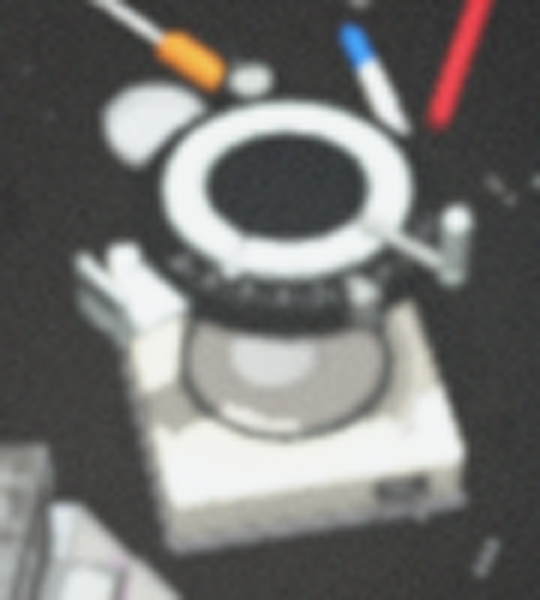

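View pics/b.png

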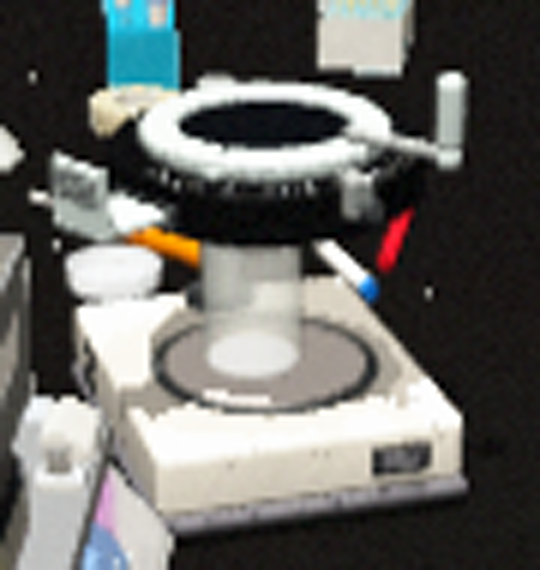

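The front of the viewer, with the display, scale and index, faces the camera (+y). In crop a the pointer is near (235,262), the index near (365,295), the pin at right (455,212) and the slide tab at left (100,290). Next I'll work out rough positions for a wrist look.

Run:
```python
from h import *
c=calibration('scene');d=calibration('side')
f=lambda x,y:(215+x/6-.42,100+y/6-.42)
g=lambda x,y:(210+x/6-.42,120+y/6-.42)
def tri(p,q):
    o,a=ray(c,p);r,b=ray(d,q);s=np.linalg.lstsq(np.c_[a,-b],r-o,rcond=None)[0]
    return (o+s[0]*a+r+s[1]*b)/2, np.linalg.norm(o+s[0]*a-r-s[1]*b)
print('ring tri',tri(f(288,189),g(265,130)))
print('pin top',onz(c,f(456,213),.226),onz(d,g(452,78),.226),tri(f(456,213),g(452,78)))
print('ctr',onz(c,f(288,189),.186),onz(d,g(265,130),.186))
print('pointer',onz(c,f(233,265),.178),'index',onz(c,f(363,285),.18),onz(d,g(362,180),.181))
print('tab',onz(c,f(82,257),.191),onz(c,f(130,315),.191),onz(d,g(55,155),.191),onz(d,g(105,175),.191))
s=get_state();R=s['eef_rot'];print(R.T@(np.array([.41,-.33,.265])-s['eef_pos']))
```

```text
ring tri (array([ 0.54819317, -0.30037435,  0.18158477]), np.float64(0.0009601146408308096))
pin top [ 0.46006873 -0.24818042  0.226     ] [ 0.4581738 -0.2484855  0.226    ] (array([ 0.45912987, -0.24759476,  0.22639803]), np.float64(0.0018574259017809544))
ctr [ 0.54813375 -0.29578788  0.186     ] [ 0.54698745 -0.28721459  0.186     ]
pointer [ 0.5695616  -0.24567719  0.178     ] index [ 0.5032114  -0.23844817  0.18      ] [ 0.49864959 -0.23259748  0.181     ]
tab [ 0.64286656 -0.22848396  0.191     ] [ 0.61274034 -0.19210675  0.191     ] [ 0.64200136 -0.23079407  0.191     ] [ 0.6153582  -0.20504744  0.191     ]
[ 0.32446067 -0.13546557 -0.05983711]
```

The axis is at about (0.548,-0.296). In world angles the pin is near 150°, the pointer near 70°, the index near 128° and the tab near 47°. I'll go to a wrist view with the fingers shut.

Request:
apply_moves --pt "0.02 -0.01 -0.03 0" --pt "0.06 -0.025 -0.06 0" --pt "0.1 -0.04 -0.06 0" --pt "0.14 -0.06 -0.06 0" --pt "0.18 -0.075 -0.06 0" --pt "0.22 -0.09 -0.06 0" --pt "0.26 -0.11 -0.06 0" --pt "0.3 -0.125 -0.06 0" --pt "0.324 -0.135 -0.06 0" --pt "0.324 -0.135 -0.06 0" --gripper 0

```text
t: 1.15
eef_pos: [0.4115, -0.3288, 0.2651]
eef_rot: [[0.973, 0.23, -0.0], [0.23, -0.973, 0.001], [-0.0, -0.001, -1.0]]
wrist_force: [-0.7, -0.3, 0.4]
opening: 0.187
grasp_force: 0.0
```

Run:
```python
from h import *
import json
s=get_state();print(s['t'],s['eef_pos'],s['opening'],s['wrist_force'],s['qpos'])
c=calibration('wrist');im=snapshot('wrist')[:,:,::-1];cv2.imwrite('pics/w1.png',im)
json.dump({k:np.array(v).tolist() for k,v in c.items()},open('w1.json','w'))
p=proj(c,[.548,-.296,.186]);print(p)
q=proj(c,[[.456,-.246,.226],[.628,-.21,.19]]);print(q)
cv2.imwrite('pics/w1b.png',cv2.resize(im,(800,600),interpolation=cv2.INTER_CUBIC))
```

```text
1.15 [ 0.41152779 -0.32883737  0.26507884] 0.18699948960859206 [-0.74963072 -0.33489405  0.36427143] [-4.26214291e+01  1.19299721e+01  8.57744628e+01  1.99910176e-02
  8.23322487e+01  3.40704601e+01]
[[250.9551317   25.64944798]]
[[ 155.15863766  129.55855238]
 [ 162.87814879 -110.23501823]]
```

View pics/w1b.png

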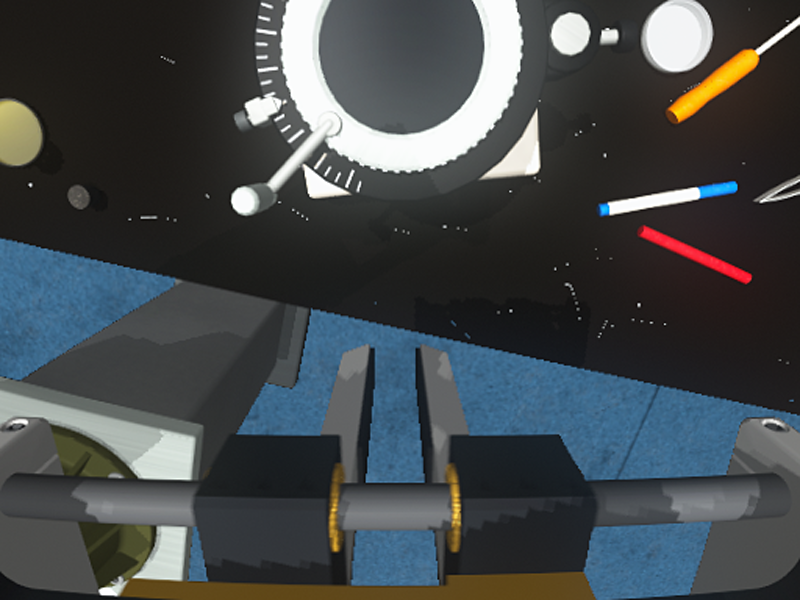

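The wrist view shows the pin top at (250,200), the index at (262,108) and the scale; the pointer and tab are beyond the top edge. I'll move forward 80 mm.

Request:
apply_moves --pt "0.02 -0.01 -0.005 0" --pt "0.05 -0.02 -0.01 0" --pt "0.08 -0.03 -0.015 0" --pt "0.08 -0.03 -0.015 0" --pt "0.08 -0.03 -0.015 0" --pt "0.08 -0.03 -0.015 0" --pt "0.08 -0.03 -0.015 0" --pt "0.08 -0.03 -0.015 0" --pt "0.08 -0.03 -0.015 0" --pt "0.08 -0.03 -0.015 0" --gripper 0

```text
t: 2.2
eef_pos: [0.4806, -0.2835, 0.2805]
eef_rot: [[0.974, 0.227, 0.0], [0.227, -0.974, -0.0], [0.0, 0.0, -1.0]]
wrist_force: [-0.7, 0.7, -0.0]
opening: 0.007
grasp_force: 0.0
```

Run:
```python
from h import *
import json
s=get_state();print(s['t'],s['eef_pos'],s['opening'],s['wrist_force'])
c=calibration('wrist');im=snapshot('wrist')[:,:,::-1];cv2.imwrite('pics/w2.png',im)
json.dump({k:np.array(v).tolist() for k,v in c.items()},open('w2.json','w'))
im=im[:290,60:446]
cv2.imwrite('pics/w2b.png',cv2.resize(im,None,fx=2,fy=2,interpolation=cv2.INTER_CUBIC))
```

```text
2.2 [ 0.4806139  -0.28349321  0.28049779] 0.007046585156184508 [-0.72121874  0.73474241 -0.03980092]
```

View pics/w2b.png

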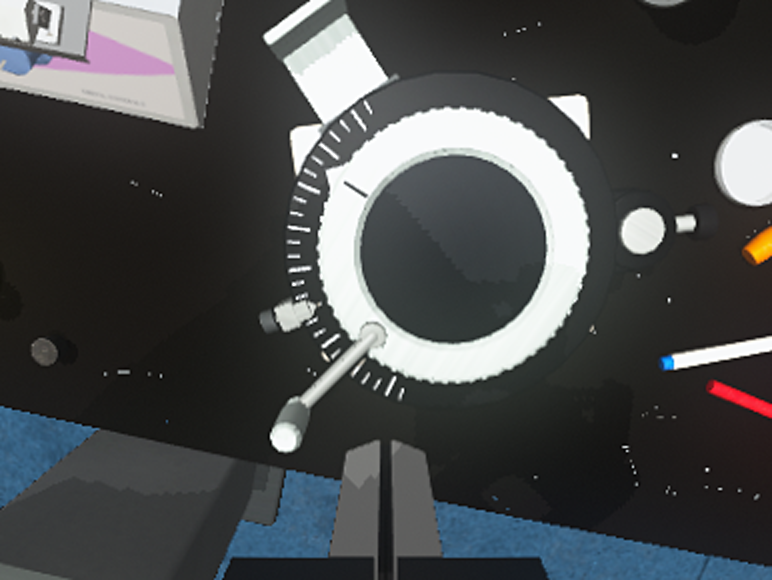

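The wrist view now shows everything. In crop pixels the pointer's black line ends at (346,183) with the tip near (328,171), the index tip is at about (316,308), the pin top at (286,436), and the tab top runs from (267,38) to (330,0). Now I'll fit the ring.

```bash
cat > m.py <<'E'
from h import *
from scipy.optimize import least_squares
def ringfit(im,c,guess=(.548,-.296)):
    hsv=cv2.cvtColor(im,cv2.COLOR_BGR2HSV)
    m=((hsv[...,2]>170)&(hsv[...,1]<40)).astype(np.uint8)
    ys,xs=np.nonzero(m-cv2.erode(m,np.ones((3,3),np.uint8)))
    P=np.array([onz(c,(x,y),.185)[:2] for x,y in zip(xs,ys)])
    r=np.hypot(*(P-guess).T);P=P[(r>.052)&(r<.072)]
    f=lambda p:np.hypot(P[:,0]-p[0],P[:,1]-p[1])-p[2]
    return least_squares(f,[*guess,.062],loss='cauchy',f_scale=.0006).x,len(P)
def ang(p,c):return np.degrees(np.arctan2(p[1]-c[1],p[0]-c[0])),np.hypot(p[0]-c[0],p[1]-c[1])
E
python3 - <<'E'
from m import *
import json
c={k:np.array(v) for k,v in json.load(open('w2.json')).items()};im=cv2.imread('pics/w2.png')
r,n=ringfit(im,c);print(r,n);ctr=r[:2]
f=lambda x,y:(60+x/2-.25,y/2-.25)
for n,u,z in [('pin',(286,436),.226),('line outer',(346,183),.186),('line inner',(367,196),.186),('ptip',(328,171),.178),('index',(316,308),.18),('index back',(265,322),.181),('tabL',(265,40),.191),('tabR',(328,0),.191),('thumb',(290,317),.181),('slide root L',(322,124),.16),('root R',(386,84),.16)]:
    p=onz(c,f(*u),z);print(n,np.round(p,4),np.round(ang(p,ctr),4))
y=cv2.resize(im[60:190,170:270],(600,780),interpolation=cv2.INTER_CUBIC)[:600];cv2.imwrite('pics/w2c.png',y)
E
```

```text
[ 0.54631862 -0.3005023   0.0611843 ] 906
pin [ 0.4586 -0.2462  0.226 ] [1.482327e+02 1.032000e-01]
line outer [ 0.5648 -0.2468  0.186 ] [7.10358e+01 5.68000e-02]
line inner [ 0.5614 -0.2571  0.186 ] [7.08274e+01 4.60000e-02]
ptip [ 0.5682 -0.2373  0.178 ] [7.09493e+01 6.69000e-02]
index [ 0.5059 -0.2445  0.18  ] [1.257892e+02 6.900000e-02]
index back [ 0.4941 -0.2221  0.181 ] [1.236931e+02 9.420000e-02]
tabL [ 0.6134 -0.2023  0.191 ] [55.6679  0.1189]
tabR [ 0.6339 -0.2246  0.191 ] [40.9228  0.1159]
thumb [ 0.4991 -0.2334  0.181 ] [1.251001e+02 8.210000e-02]
slide root L [ 0.5889 -0.2283  0.16  ] [59.4746  0.0838]
root R [ 0.6129 -0.2537  0.16  ] [35.0945  0.0814]
```

View pics/w2c.png

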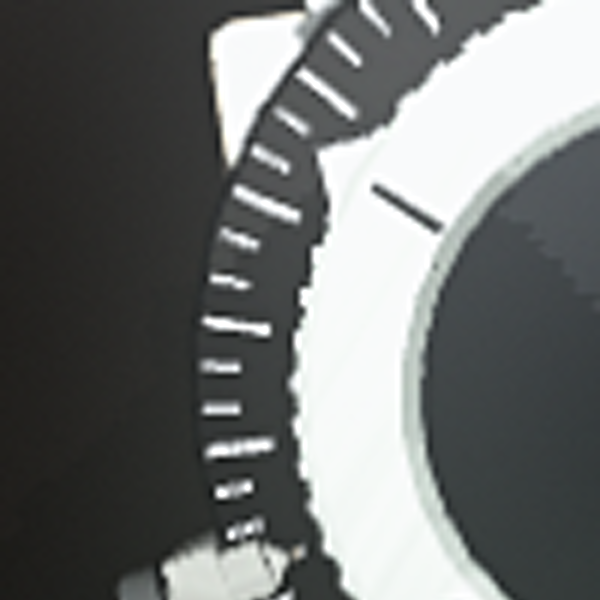

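Request:
apply_moves --pt "0 -0.03 0 6" --pt "-0.003 -0.06 0 12" --pt "-0.003 -0.076 0 18" --pt "-0.003 -0.076 0.01 18" --pt "-0.003 -0.076 0.03 18" --pt "-0.003 -0.076 0.05 18" --pt "-0.003 -0.076 0.07 18" --pt "-0.003 -0.076 0.08 18" --pt "-0.003 -0.076 0.08 18" --pt "-0.003 -0.076 0.08 18" --gripper 0

```text
t: 3.25
eef_pos: [0.4609, -0.2104, 0.2009]
eef_rot: [[0.996, -0.085, 0.0], [-0.085, -0.996, -0.0], [0.0, 0.0, -1.0]]
wrist_force: [0.3, 1.2, 0.2]
opening: 0.007
grasp_force: 0.0
```

```bash
cat > arc.py <<'E'
from m import *
ctr=np.array([.5463,-.3005])
def rows(degs,s,gap=.0195):
    R=np.array(s['eef_rot']);n=R[:,1]
    for a in degs:
        t=np.radians(a);p=np.r_[ctr+.105*np.array([np.cos(t),np.sin(t)]),s['eef_pos'][2]]-gap*n
        print(a,np.round(R.T@(p-s['eef_pos']),4)[:2])
E
python3 - <<'E'
from arc import *
import json
c={k:np.array(v) for k,v in json.load(open('w2.json')).items()}
for n,u,z in [('p',(170+317/6-.4,60+150/6-.4),.178),('i',(170+303/6-.4,60+552/6-.4),.178)]:print(n,onz(c,u,z),ang(onz(c,u,z),ctr))
s=get_state();print(s['t'],s['eef_pos'],s['wrist_force'],s['eef_rot'][:,1])
rows([148,150,155,160,165,170,175,180,185,190,195,197,199,201,203],s)
E
```

```text
p [ 0.56844889 -0.23597572  0.178     ] (np.float64(71.05448192350647), np.float64(0.06821991169825635))
i [ 0.50809144 -0.24613943  0.178     ] (np.float64(125.10233291741419), np.float64(0.06644520712528923))
3.25 [ 0.46088035 -0.21038471  0.20092164] [0.27680722 1.24130662 0.20535954] [-8.45442521e-02 -9.96419701e-01  2.20541985e-04]
148 [-0.0007  0.0152]
150 [-0.0023  0.0184]
155 [-0.0058  0.0269]
160 [-0.0086  0.0356]
165 [-0.0106  0.0446]
170 [-0.0118  0.0536]
175 [-0.0123  0.0628]
180 [-0.0119  0.0719]
185 [-0.0107  0.081 ]
190 [-0.0088  0.09  ]
195 [-0.006   0.0987]
197 [-0.0047  0.1021]
199 [-0.0033  0.1055]
201 [-0.0018  0.1089]
203 [-1.000e-04  1.121e-01]
```

Request:
apply_moves --pt "0 0.008 0 0" --pt "-0.001 0.015 0 0" --pt "-0.003 0.021 0 0" --pt "-0.006 0.027 0 0" --pt "-0.008 0.033 0 0" --pt "-0.009 0.039 0 0" --pt "-0.0105 0.0445 0 0" --pt "-0.011 0.049 0 0" --pt "-0.012 0.0536 0 0" --pt "-0.012 0.0536 0 0"

```text
t: 4.25
eef_pos: [0.444, -0.2629, 0.2004]
eef_rot: [[0.996, -0.086, 0.0], [-0.086, -0.996, -0.0], [0.0, 0.0, -1.0]]
wrist_force: [-0.3, 0.1, 0.6]
opening: 0.01
grasp_force: 0.0
```

```bash
cat > look.py <<'E'
from arc import *
import sys
s=get_state();print(s['t'],s['eef_pos'],s['wrist_force'])
c=calibration('wrist');im=np.ascontiguousarray(snapshot('wrist')[:,:,::-1]);cv2.imwrite(f'pics/{sys.argv[1]}.png',im)
print(ringfit(im,c,ctr))
# polar unwrap of head rim seen at z=.178: rows radius .055-.085, cols angle 60..145
A=np.radians(np.arange(60,145,.11));Rr=np.arange(.040,.085,.00012)
aa,rr=np.meshgrid(A,Rr)
out=[]
P=np.stack([ctr[0]+rr*np.cos(aa),ctr[1]+rr*np.sin(aa),np.where(rr<.062,.186,.178)],-1).reshape(-1,3)
uv=proj(c,P).reshape(*aa.shape,2).astype(np.float32)
pol=cv2.remap(im,uv[...,0],uv[...,1],cv2.INTER_LINEAR);cv2.imwrite(f'pics/{sys.argv[1]}p.png',pol)
# black line on ring: dark minimum along r .050-.056
g=cv2.cvtColor(pol,cv2.COLOR_BGR2GRAY).astype(float)
pr=g[(Rr>.049)&(Rr<.055)].mean(0);i=pr.argmin();w=np.clip(np.median(pr)-pr[max(0,i-15):i+16],20,None)-20
print('line deg',np.degrees((A[max(0,i-15):i+16]*w).sum()/w.sum()),pr[i],np.median(pr))
rows([150,160,170,175,180,185,190,195,197,199,201,203],s)
E
python3 look.py l1
```

```text
4.25 [ 0.44403252 -0.26291792  0.20043466] [-0.31390638  0.06176569  0.61119116]
(array([ 0.5461683 , -0.30052258,  0.06112956]), 991)
line deg 93.32618404759448 82.4 242.0
150 [ 0.01   -0.0353]
160 [ 0.0037 -0.0181]
170 [ 0.0005 -0.0001]
175 [0.0001 0.009 ]
180 [0.0005 0.0182]
185 [0.0017 0.0273]
190 [0.0036 0.0362]
195 [0.0064 0.0449]
197 [0.0077 0.0484]
199 [0.0091 0.0517]
201 [0.0107 0.0551]
203 [0.0123 0.0583]
```

View pics/l1.png

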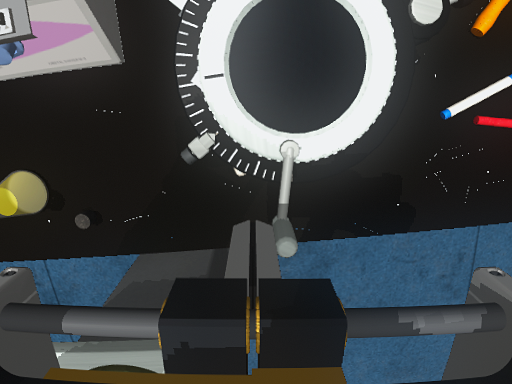

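The push works as modelled. The pointer's line, at (213,76), is now at 93.3° and the pin is at about 170.6°. I'll continue to a pin angle of about 197°.

Request:
apply_moves --pt "0 0.006 0 0" --pt "0 0.012 0 0" --pt "0.0005 0.018 0 0" --pt "0.001 0.024 0 0" --pt "0.002 0.03 0 0" --pt "0.0035 0.036 0 0" --pt "0.005 0.041 0 0" --pt "0.0065 0.045 0 0" --pt "0.0075 0.048 0 0" --pt "0.0075 0.048 0 0"

```text
t: 5.3
eef_pos: [0.4476, -0.3112, 0.2004]
eef_rot: [[0.996, -0.085, 0.0], [-0.085, -0.996, -0.0], [0.0, 0.0, -1.0]]
wrist_force: [0.4, -0.7, -0.0]
opening: 0.003
grasp_force: 0.0
```

```bash
python3 look.py l2
python3 - <<'E'
import cv2
im=cv2.imread('pics/l2.png')
cv2.imwrite('pics/l2c.png',cv2.resize(im[40:240,150:350],(600,600),interpolation=cv2.INTER_CUBIC))
E
```

```text
5.3 [ 0.44757929 -0.31119909  0.20039805] [ 0.37063405 -0.68635771 -0.01263548]
(array([ 0.54620044, -0.30097494,  0.06115452]), 1224)
line deg 120.13503129265683 68.4 242.0
150 [ 0.0024 -0.0831]
160 [-0.0039 -0.0659]
170 [-0.0071 -0.0479]
175 [-0.0076 -0.0388]
180 [-0.0072 -0.0296]
185 [-0.006  -0.0205]
190 [-0.004  -0.0116]
195 [-0.0013 -0.0029]
197 [0.     0.0006]
199 [0.0015 0.0039]
201 [0.003  0.0073]
203 [0.0047 0.0105]
```

View pics/l2p.png

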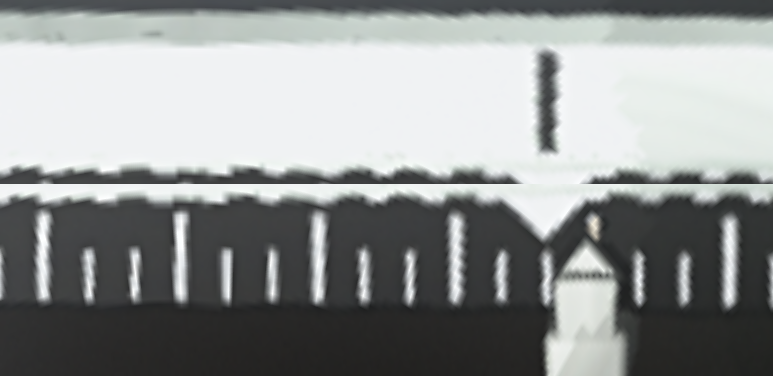

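In the polar unwrap the pointer tip is at column 545 (120.0°) and the index tip at column 592 (125.1°), so 5° remain.

Request:
apply_moves --pt "0.0005 0.0015 0 0" --pt "0.001 0.003 0 0" --pt "0.0015 0.0045 0 0" --pt "0.0025 0.006 0 0" --pt "0.003 0.007 0 0" --pt "0.0035 0.008 0 0" --pt "0.0035 0.0083 0 0" --pt "0.0035 0.0083 0 0" --pt "0.0035 0.0083 0 0" --pt "0.0035 0.0083 0 0"

```text
t: 6.35
eef_pos: [0.4503, -0.3194, 0.2005]
eef_rot: [[0.996, -0.085, 0.0], [-0.085, -0.996, -0.0], [0.0, 0.0, -1.0]]
wrist_force: [0.7, 0.2, -0.3]
opening: 0.004
grasp_force: 0.1
```

```bash
python3 look.py l3
```

```text
6.35 [ 0.45026748 -0.31941921  0.20047536] [ 0.74148537  0.16089421 -0.32978144]
(array([ 0.54617411, -0.30104015,  0.06110739]), 1253)
line deg 124.81707444027347 62.86 241.06
150 [-0.001  -0.0911]
160 [-0.0073 -0.0739]
170 [-0.0105 -0.0559]
175 [-0.0109 -0.0467]
180 [-0.0105 -0.0376]
185 [-0.0094 -0.0285]
190 [-0.0074 -0.0196]
195 [-0.0047 -0.0108]
197 [-0.0034 -0.0074]
199 [-0.0019 -0.004 ]
201 [-0.0004 -0.0007]
203 [0.0013 0.0026]
```

View pics/l3p.png

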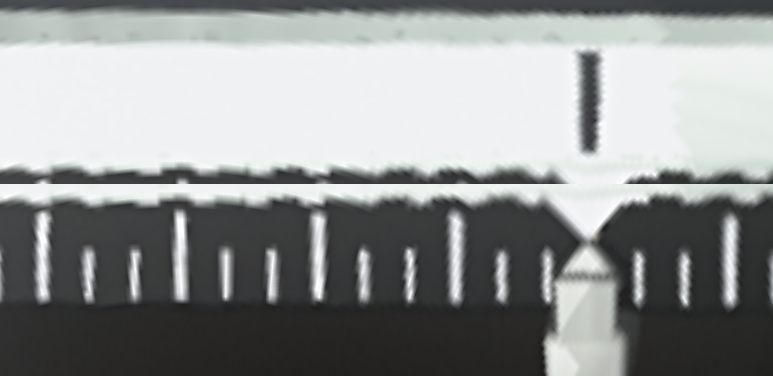

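Pointer and index tips now meet at column 588, so they're aligned. I'll back away, lift off and check clearance for the slide push.

Request:
apply_moves --pt "0 -0.005 0 0" --pt "0 -0.015 0 0" --pt "0 -0.03 0 0" --pt "0 -0.03 -0.02 0" --pt "0 -0.03 -0.05 0" --pt "0 -0.03 -0.08 0" --pt "0 -0.03 -0.08 0" --pt "0 -0.03 -0.08 0" --pt "0 -0.03 -0.08 0" --pt "0 -0.03 -0.08 0"

```text
t: 7.4
eef_pos: [0.4526, -0.2891, 0.2793]
eef_rot: [[0.996, -0.085, -0.001], [-0.085, -0.996, 0.001], [-0.002, -0.001, -1.0]]
wrist_force: [0.2, -0.1, 0.4]
opening: 0.004
grasp_force: 0.0
```

Run:
```python
from arc import *
import json
w={k:np.array(v) for k,v in json.load(open('w2.json')).items()};c=calibration('scene');d=calibration('side')
f=lambda x,y:(60+x/2-.25,y/2-.25)
for z in (0,.08,.15,.2):
    print(z,[np.round(onz(w,f(*p),z)[:2],3).tolist() for p in ((197,127),(172,68),(90,55))],[np.round(onz(c,p,z)[:2],3).tolist() for p in ((243,195),(224,173))],[np.round(onz(d,p,z)[:2],3).tolist() for p in ((231,190),(212,160))])
s=get_state();R=np.array(s['eef_rot']);print(s['t'],s['eef_pos'])
print(R.T@(np.array([.6582,-.1792,.28])-s['eef_pos']))
```

```text
0 [[0.582, -0.12], [0.618, -0.095], [0.615, -0.035]] [[0.596, -0.187], [0.674, -0.272]] [[0.625, -0.334], [0.731, -0.596]]
0.08 [[0.578, -0.145], [0.608, -0.125], [0.606, -0.075]] [[0.585, -0.123], [0.657, -0.203]] [[0.604, -0.176], [0.694, -0.397]]
0.15 [[0.575, -0.167], [0.6, -0.151], [0.598, -0.11]] [[0.575, -0.068], [0.642, -0.142]] [[0.587, -0.037], [0.662, -0.223]]
0.2 [[0.573, -0.183], [0.594, -0.169], [0.592, -0.135]] [[0.567, -0.028], [0.632, -0.099]] [[0.574, 0.062], [0.639, -0.098]]
7.4 [ 0.45261426 -0.28907201  0.27934714]
[ 0.19548509 -0.12697507 -0.00083429]
```

Request:
apply_moves --pt "0.02 -0.015 0 5" --pt "0.045 -0.03 0 10" --pt "0.07 -0.045 0 15" --pt "0.1 -0.06 0 20" --pt "0.13 -0.08 0 25" --pt "0.16 -0.1 0 30" --pt "0.18 -0.112 0 34" --pt "0.189 -0.119 0 37.8" --pt "0.189 -0.119 0 37.8" --pt "0.189 -0.119 0 37.8"

```text
t: 8.4
eef_pos: [0.6509, -0.1872, 0.2797]
eef_rot: [[0.736, -0.677, -0.001], [-0.677, -0.736, 0.0], [-0.001, 0.001, -1.0]]
wrist_force: [-0.8, 0.2, 0.3]
opening: 0.004
grasp_force: 0.0
```

Run:
```python
from arc import *
import json
s=get_state();R=np.array(s['eef_rot']);print(s['t'],s['eef_pos'],R[:,:2].tolist(),s['wrist_force'],s['qpos'])
c=calibration('wrist');im=np.ascontiguousarray(snapshot('wrist')[:,:,::-1]);cv2.imwrite('pics/t1.png',im)
hsv=cv2.cvtColor(im,cv2.COLOR_BGR2HSV)
# polar map at z=.191: print brightness of tab top: r .100-.140, angle 25..70
for r in np.arange(.104,.138,.003):
    a=np.radians(np.arange(26,70,2));uv=proj(c,np.stack([ctr[0]+r*np.cos(a),ctr[1]+r*np.sin(a),0*a+.191],-1)).astype(np.float32)
    g=cv2.remap(hsv[...,2],uv[:,0],uv[:,1],cv2.INTER_LINEAR).ravel();print(round(r,3),*[f'{v:3d}' for v in g])
for r in (.13,.14,.1525):print(r,R.T@(np.r_[ctr+r*np.array([.678,.735]),.172]-s['eef_pos']))
```

```text
8.4 [ 0.65092544 -0.18719067  0.27970865] [[0.7363986194958116, -0.6765469972167953], [-0.6765471462446835, -0.7363992621384693], [-0.001015929543625139, 0.0005359840065629058]] [-0.79599309  0.21031468  0.34779471] [-1.91395980e+01  3.25389659e+01  5.58711228e+01 -5.02874024e-03
  9.16555317e+01  1.13434682e+02]
0.104 204 203 203 206 188 193 185 196 190 189 189 195 254  42  46  46  45  44  43  43  42  39
0.107 204 205 204 206 180 193 186 195 188 188 250 252 254  43  46  45  44  44  43  41  38  38
0.11 197 201 203 233 147 191 186 194 187 189 247 251 253  44  46  45  42  40  40  39  38  38
0.113 146 164 189 253 201 188 186 192 187 189 188 185 208  44  42  42  42  41  40  39  38  38
0.116 108 110 112 160 180 188 184 161 169 172 175 175 176 197 181  44  41  40  40  39  38  37
0.119  74  89 145 145 140 153 179 179 172 170 174 159 163 254 253  48  41  41  40  38  37  37
0.122  35  34  39  59 124 112  89  61  59  64  66  74  88  79  43  39  40  40  39  38  37  37
0.125  33  34  37  39  38  92  77 152 144  94  39  41  42  41  41  40  40  40  40  38  37  37
0.128  31  32  32  38  39  41  41  38 102  39  41  41  41  40  41  41  40  40  39  38  39  36
0.131  30  34  37  38  36  41  38  38  39  39  40  40  41  42  41  42  40  40  39  38  38  38
0.134  35  36  35  35  35  37  37  38  39  39  39  41  41  41  41  41  42  41  40  39  39  38
0.137  34  35  34  35  35  35  37  38  38  38  40  40  41  42  42  41  41  41  47  38  37  38
0.13 [-1.54110797e-05  2.41734035e-02  1.07721698e-01]
0.14 [4.75003559e-06 1.41738803e-02 1.07716317e-01]
0.1525 [2.99514297e-05 1.67447630e-03 1.07709592e-01]
```

Request:
apply_moves --pt "0 0 0.03 0" --pt "0 0 0.06 0" --pt "0 0 0.085 0" --pt "0 0 0.107 0" --pt "0 0 0.107 0" --pt "0 0.006 0.107 0" --pt "0 0.012 0.107 0" --pt "0 0.018 0.107 0" --pt "0 0.024 0.107 0" --pt "0 0.024 0.107 0"

```text
t: 9.45
eef_pos: [0.6346, -0.2055, 0.1741]
eef_rot: [[0.735, -0.679, 0.001], [-0.679, -0.735, -0.0], [0.001, -0.0, -1.0]]
wrist_force: [0.2, 0.7, 0.0]
opening: 0.002
grasp_force: 0.0
```

Request:
apply_moves --pt "0 0.003 0 0" --pt "0 0.006 0 0" --pt "0 0.009 0 0" --pt "0 0.012 0 0" --pt "0 0.015 0 0" --pt "0 0.018 0 0" --pt "0 0.02 0 0" --pt "0 0.022 0 0" --pt "0 0.024 0 0" --pt "0 0.024 0 0"

```text
t: 10.45
eef_pos: [0.6185, -0.2226, 0.1734]
eef_rot: [[0.735, -0.678, -0.0], [-0.678, -0.735, -0.0], [-0.0, 0.0, -1.0]]
wrist_force: [0.1, -0.4, 0.6]
opening: 0.004
grasp_force: 0.0
```

```bash
cat > tab.py <<'E'
from arc import *
s=get_state();R=np.array(s['eef_rot']);p=s['eef_pos'][:2]-ctr;print(s['t'],s['eef_pos'],'r',np.hypot(*p),np.degrees(np.arctan2(p[1],p[0])),'f along push',s['wrist_force']@R[:,1],s['wrist_force'])
E
python3 tab.py
```

```text
10.45 [ 0.61852777 -0.2225995   0.17339003] r 0.10623246951255803 47.16394266447843 f along push 0.23137494934345193 [ 0.13280522 -0.43725793  0.55947504]
```

Request:
apply_moves --pt "0 0.001 0 0" --pt "0 0.002 0 0" --pt "0 0.003 0 0" --pt "0 0.004 0 0" --pt "0 0.0045 0 0" --pt "0 0.005 0 0" --pt "0 0.0055 0 0" --pt "0 0.006 0 0" --pt "0 0.006 0 0" --pt "0 0.006 0 0"

```text
t: 11.45
eef_pos: [0.6149, -0.2264, 0.1734]
eef_rot: [[0.735, -0.678, 0.0], [-0.678, -0.735, 0.0], [0.0, -0.001, -1.0]]
wrist_force: [3.6, 3.7, -0.9]
opening: 0.006
grasp_force: 2.7
```

```bash
python3 tab.py
```

```text
11.45 [ 0.61486382 -0.22644888  0.17341487] r 0.1009186117994292 47.203446741339306 f along push -5.16835497655421 [ 3.64894085  3.6662465  -0.94459604]
```

Request:
apply_moves --pt "0 0.0003 0 0" --pt "0 0.0005 0 0" --pt "0 0.0008 0 0" --pt "0 0.001 0 0" --pt "0 0.001 0 0" --pt "0 0.001 0 0" --pt "0 0.001 0 0" --pt "0 0.001 0 0" --pt "0 0.001 0 0" --pt "0 0.001 0 0"

```text
t: 12.45
eef_pos: [0.6148, -0.2265, 0.1734]
eef_rot: [[0.736, -0.677, 0.002], [-0.677, -0.736, 0.001], [0.0, -0.002, -1.0]]
wrist_force: [7.3, 6.6, -1.9]
opening: 0.003
grasp_force: 5.3
```

```bash
python3 tab.py
```

```text
12.45 [ 0.61478023 -0.22650858  0.17344099] r 0.10081801214554316 47.215251021565074 f along push -9.838393071366214 [ 7.31712296  6.64108148 -1.86348277]
```

The force rose from 5 to 10 N with only 0.1 mm of travel, and r = 0.101 m matches the home position, so the slide is at its stop. I'll retreat and check the ring again.

Request:
apply_moves --pt "0 -0.005 0 0" --pt "0 -0.015 0 0" --pt "0 -0.03 0 0" --pt "0 -0.03 -0.02 0" --pt "0 -0.03 -0.05 0" --pt "0 -0.03 -0.08 0" --pt "0 -0.03 -0.11 0" --pt "0 -0.03 -0.13 0" --pt "0 -0.03 -0.13 0" --pt "0 -0.03 -0.13 0"

```text
t: 13.45
eef_pos: [0.6346, -0.2049, 0.3025]
eef_rot: [[0.735, -0.678, -0.001], [-0.678, -0.735, 0.0], [-0.001, 0.0, -1.0]]
wrist_force: [-0.9, -0.5, -0.1]
opening: 0.003
grasp_force: 0.0
```

```bash
python3 look.py l4 | head -3
python3 - <<'E'
from arc import *
im=cv2.imread('pics/l4.png');c=calibration('wrist');hsv=cv2.cvtColor(im,cv2.COLOR_BGR2HSV)
print(proj(c,[[.508,-.246,.178],[.604,-.238,.191]]))
for r in np.arange(.074,.125,.003):
    a=np.radians(np.arange(26,70,2));uv=proj(c,np.stack([ctr[0]+r*np.cos(a),ctr[1]+r*np.sin(a),0*a+.191],-1)).astype(np.float32)
    print(round(r,3),*[f'{v:3d}' for v in cv2.remap(hsv[...,2],uv[:,0],uv[:,1],cv2.INTER_LINEAR).ravel()])
E
```

```text
13.45 [ 0.6345923  -0.20494161  0.30250866] [-0.85794786 -0.52201784 -0.12176904]
(array([ 0.5470752 , -0.30055955,  0.06089493]), 647)
line deg 124.94473444613013 64.04 213.32
[[353.12697228 237.64212494]
 [294.78698578 185.5282941 ]]
0.074  58  58  59  60  60  61  60  59 112  58 167  55  98  72  57 212  54 209  57 100 116  52
0.077  59  58  59  59  59  60  60  57 160  58 167  56  71 113  57 155  57 204  73  82 104  57
0.08  58  58  59  59  59  60  59  59  86  59  77  57  57  61  57  56  52  53  55  55  56  57
0.083  55  56  56  56  57  61 106 169 167 169 176 175 171 215 239 241 233  57  60  59  57  57
0.086  50  54  82  86 156 191 185 185 178 177 178 170 166 240 254 253 254  51  59  58  57  57
0.089 207 160  90 127 116  96  84  77  76  73  71  81 102  90 104 122 120  57  58  57  56  54
0.092 205 203 255 115  93 147 172 239 255 252 254 255 255 255 200  58  58  57  57  55  54  52
0.095 206 205 249 252 254 253 253 252 252 253 253 253 252 255  57  58  57  56  55  54  53  51
0.098 207 206 221 253 252 252 252 252 253 252 252 252 253 149  58  57  56  56  54  53  51  50
0.101 198 201 206 251 252 252 252 252 252 252 252 252 254  53  57  56  55  54  53  51  51  49
0.104 140 158 181 241 252 252 252 252 252 252 252 253 135  57  57  55  54  53  52  51  50  48
0.107 155 146 147 155 185 234 253 252 252 252 252 255  52  56  56  53  53  52  50  50  49  48
0.11  57  71 103 147 157 147 157 210 253 253 253 166  56  54  54  53  53  51  50  49  47  46
0.113  49  51  51  50  54  89 159 150 156 225 254  53  53  53  52  52  51  50  48  48  47  45
0.116  49  49  49  51  51  52  50  77 159 144  51  53  53  52  52  51  50  50  48  47  46  44
0.119  46  47  48  48  49  49  52  51  50  52  52  52  52  51  51  50  50  49  47  46  46  71
0.122  44  45  46  47  47  50  51  50  50  50  51  51  50  51  49  49  48  47  47  46  47 108
```

The tab is now at r ≈ 0.085 m (home), and the pointer is unchanged at 124.9°.

```bash
python3 -c "
from workcell import *
print(finish_job())"
```

```text
the job is handed in; nothing more can be done
None
```

The job is handed in, with no verdict returned: the pointer is opposite the index to within about half a degree by camera, the tint slide is against its stop, only the lever pin and slide tab were pushed, and the beaker, glassware and stopper were not re-checked.

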